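Vent and unlock the flux pressure pot

TASK

Get the flux pressure pot ready for refilling: first vent it by pressing the red relief plunger right down to its stop and holding it there for about a second. Then, without pressing on it, turn the blue filler cap gently counter-clockwise until you feel it meet its first stop, press it down and, keeping it down, turn it past the stop until it is released and springs up when you let go. Do not wrench it hard against the stop, leave the cap sitting loose on its neck, and leave the flux bottle and the funnel standing beside the pot where they are.

Things in the scene. Friction and masses are not known exactly. Their poses are not given: they have to be found in the camera images.
- pot: Flux pressure pot, fixed: steel shell 150 mm across, flat head plate 176 mm across, its top 118 mm above the bench. Origin: under its centre, on the bench; z up. On the head: blue cap (axis at pot x 0, y -36 mm), red relief plunger (x 0, y +60), brass air nipple (x +50, y +30, 22 mm tall). A gauge stands off its +x side (85 to 135 mm from the axis, up to 150 mm high), a ball valve low at -x.
- relief_top (a point): Centre of the top face of the red relief plunger, a flat mushroom head 24 mm across and 9 mm thick on the pot's head plate, top face 153 mm above the bench when up. It is pressed straight down.
- relief (a joint): How far the relief plunger is pressed down, m: 0 up, 0.006 at its hard stop. Its spring starts at about 4 N, takes about 10 N at the stop, and pushes it up again when let go.
- cap: Blue filler cap, disc 84 mm across, 18 mm deep. Origin: on its axis, on the disc's flat top face (146 mm above the bench while locked); z up, x along its black wing bar towards the white-tipped end. The bar stands on the disc along a full diameter: 84 mm long, 12 wide, 22 high. The disc on both sides of the bar is flat and can be pushed down. The cap only turns and moves up and down.
- cap_turn (a joint): Turn of the cap, rad, counter-clockwise from above: 0 locked (white end at the white dot), 1.95 end. Starts at 0 to 0.4. Friction 0.05 to 0.1 N m. A hard first stop comes between 0.85 and 1.25 (differs from pot to pot, not visible); pressed 5 mm or more the cap passes under it; keep it down until released. From 1.65 on (white end near the green dot) it is released and springs up when let go.
- cap_lift (a joint): How far the cap is pressed down, m: 0 at its locked height, 0.0065 pressed fully home (hard stop), about -0.005 when it has sprung up released. The upward spring takes about 5 N to start and about 12 N fully home.
- neck: Brass filler neck under the cap, fixed on the pot's head, hidden by the cap; it carries the first stop, against which the cap's lug runs 30 mm from the axis. Origin on the cap's axis at the head plate's top; its axes are the pot's.
- flux_bottle: Amber flux bottle with yellow label and black cap, 60 mm across, 150 mm tall, loose, beside the pot; origin under its centre. To be left where it stands.
- funnel: Orange funnel standing on its wide mouth, 90 mm across, 85 mm tall, loose, beside the pot; origin under its centre. To be left where it stands.

How it is judged:
On the way, in this order (a step that is already met when the one before it is completed fails the run):
1. the relief plunger is held right down at its stop (at least 5.2 of 6 mm) for 0.7 s (value of joint relief above 0.0052 m), for 0.7 s.
2. the cap, not pressed down (less than 3 mm), is turned until its lug bears on the first stop (contact force between cap and neck above 1.5 N and value of joint cap_lift below 0.003 m), for 0.1 s.
At the end, for the whole second after the job is handed in: The cap is turned past its stop (more than 1.5 rad), has sprung up at least 3 mm and is at rest on its neck; the relief plunger is up again (within 1 mm) (value of joint cap_turn above 1.5 rad and value of joint cap_lift below -0.003 m and velocity of joint cap_turn between -0.05 and 0.05 rad/s and value of joint relief below 0.001 m); the robot touches nothing.
It fails at once if the cap's lug is forced against the first stop with more than 60 N (contact force between cap and neck above 60 N).
It fails at once if the flux bottle or the funnel is moved more than 30 mm (distance of any of flux_bottle, funnel from where it was at the start of the episode above 0.03 m).
It also fails if it takes over 67 s, if anything falls off the work surface, if the arm or the gripper's body presses on something with over 40 N, if the wrist force passes 120 N, or if a joint passes its speed limit or range.

ROBOT

A 7-joint arm with a two-finger parallel gripper is mounted at the origin on the work surface. World frame = base frame: x ahead of the robot, y to its left, z up, the work surface at z = 0. Lengths are in m, angles in rad, forces in N, time in s.
With the tool pointing down it reaches from about 0.4 to 0.85 m from the base axis. Payload 4.4 kg.
Tool frame: the origin (TCP) lies at the very end of the fingers, on their centre line; the grasp point (between the pads) lies 19 mm behind it; z points along the fingers, y is the line along which they close (so a half turn about z gives the same grasp; the last joint's range is limited). The gripper opens to 94 mm and grips with 3 to 60 N. Pads are 16 mm wide; open, the fingers measure 119 mm over their backs; the gripper's body (75 mm by 177 mm) begins 78 mm behind the grasp point.
Start: joints at [1.215, 0.628, 0.038, 1.517, -0.027, 0.996, -0.02], TCP at [0.186, -0.623, 0.205] pointing down, gripper open.
Joint ranges: [-3.06, 3.06], [-0.37, 2.12], [-1.25, 1.32], [0.18, 2.47], [-1.1, 4.24], [0.23, 1.98], [-2.94, 2.94]. Speed limits (rad/s): [2.57, 2.57, 3.14, 3.14, 3.14, 3.14, 3.14].

INTERFACE

Orientations are given as a rotation vector (axis times angle).
In Python, from bench import bot gives the robot as it stands. Calls block until the motion is done:
- bot.move_pose(position, orientation): joint-space move of the TCP to a pose.
- bot.movel(position, speed=0.15, attitude=None, until_force=None): straight line of the TCP; attitude=None keeps the orientation; speed is the mean speed in m/s. With until_force (N) it stops when the force on the tool has changed by that much, and returns True; else False.
- bot.goto_joints(angles): joint-space move.
- bot.ungrasp() and bot.grasp(force=None): open the fingers fully, or close them until they stop; force is the grip in N (None keeps the last).
- bot.dwell(seconds).
- bot.ik(position, orientation): joint angles nearest the present ones, or None.
- bot.state(): the state.
- bot.get_image(name): name is "scene" or "top" or "wrist"; returns a dict with "color" (384x512x3 uint8, red, green, blue), "mtx" (3x3 intrinsics, pixels), "R" (3x3) and "t" (3): a world point X has camera coordinates R X + t. Camera axes: x right, y down, z forward; pixel columns grow to the right and rows downward; lengths in m; the calibration is good to about 2 mm. A picture is of the moment at which its call begins. There is no depth.
A pose or a line that the arm cannot do raises bot.MotionError and nothing moves.
- bot.hand_in(): hands the job in; it is judged then, once.
The state is a dict: "t": time; "joint_pos": joint angles; "dq": joint speeds; "tau": joint torques, N m; "ee_pos": TCP position; "tool_rot": TCP orientation; "force": force on the tool from outside, world axes, zero at the start; "ft_torque": the same for the moment, N m; "finger_gap": finger opening in m; "grip_force": force on a finger pad.
Only numpy, scipy, OpenCV 4.12 (cv2) and the standard library are available. Lean on these libraries where they do the work, as an engineer would, in place of code of your own. Each camera call takes 0.05 s, during which the arm holds its last target. There are 200 camera calls.

## Working session

There is one attempt and no reset: what is moved stays moved. The work goes in short steps, each a Python script; the robot and the scene stay as the last script left them, time stands still between calls to the robot, and variables do not carry over. Pictures are saved under pics/ and viewed, at most 10 in all, crops included, and the job is handed in when it is done.

```bash
mkdir -p pics; ls; python3 - <<'E'
from bench import bot
import cv2
for n in("scene","top"):
    d=bot.get_image(n); cv2.imwrite(f"pics/{n}0.png",d["color"][:,:,::-1]); print(n,d["mtx"].tolist(),d["R"].round(3).tolist(),d["t"])
s=bot.state(); print(s["t"],s["ee_pos"],s["tool_rot"],s["force"],s["finger_gap"])
E
```

```text
pics
scene [[353.7257487655407, 0.0, 257.4993016026891], [0.0, 353.7257487655407, 189.21806720672123], [0.0, 0.0, 1.0]] [[-0.374, 0.927, -0.018], [0.529, 0.197, -0.826], [-0.762, -0.319, -0.564]] [ 0.18941992 -0.2206562   1.45677614]
top [[424.36965633550017, 0.0, 256.6893522321436], [0.0, 424.36965633550017, 186.153046570659], [0.0, 0.0, 1.0]] [[-0.019, -0.999, 0.026], [-0.988, 0.015, -0.153], [0.152, -0.028, -0.988]] [0.02249277 0.59637196 1.11932371]
0.1 [ 0.18561005 -0.62233692  0.20467256] [-3.10705953e+00 -4.53404872e-01  4.03164412e-04] [-0.0427789  -0.28828786 -0.80636089] 0.09382420171196587
```

View pics/top0.png

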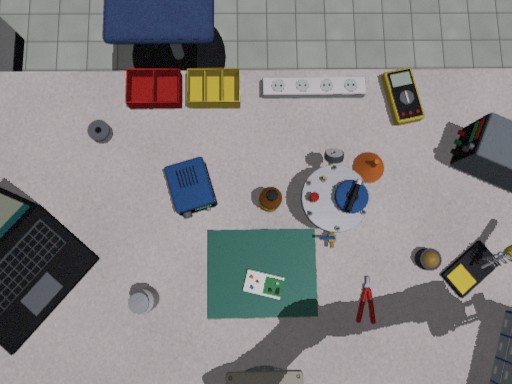

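View pics/scene0.png

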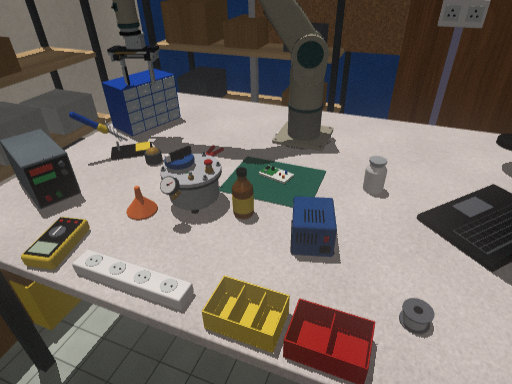

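The top view shows the cap at px (351,197), the red plunger at (314,197), the gauge at (334,156), the bottle at (270,199) and the funnel at (368,167). Next I'll compute positions and zoom in.

```bash
cat > h.py <<'E'
import numpy as np, cv2
from bench import bot
def ray(d,u,v,z):
    "world point at height z seen at pixel u,v"
    r=d["R"].T@np.linalg.solve(d["mtx"],[u,v,1]); c=-d["R"].T@d["t"]
    return c+r*(z-c[2])/r[2]
def proj(d,X):
    p=d["mtx"]@(d["R"]@np.asarray(X)+d["t"]); return p[:2]/p[2]
E
python3 - <<'E'
from h import *
d=bot.get_image("top"); c=d["color"]
hsv=cv2.cvtColor(c,cv2.COLOR_RGB2HSV)
def cen(lo,hi,x0,x1,y0,y1):
    m=cv2.inRange(hsv,lo,hi)[y0:y1,x0:x1]; ys,xs=np.nonzero(m); return xs.mean()+x0,ys.mean()+y0,len(xs),(xs.min()+x0,xs.max()+x0,ys.min()+y0,ys.max()+y0)
r=cen((0,150,80),(6,255,255),305,325,188,206); b=cen((100,120,50),(125,255,255),330,372,175,218)
print(r,b)
R=ray(d,r[0],r[1],.150); u=[(b[3][0]+b[3][1])/2,(b[3][2]+b[3][3])/2]; C=ray(d,*u,.146); print("relief",R,"cap",C,np.linalg.norm((R-C)[:2]))
print("bottle",ray(d,270,197,.15),"funnel",ray(d,368,167,.03),"gauge",ray(d,334,156,.13))
cv2.imwrite("pics/top1.png",cv2.resize(c[140:250,250:390,::-1],None,fx=5,fy=5,interpolation=cv2.INTER_CUBIC))
E
```

```text
(np.float64(313.78181818181815), np.float64(196.38181818181818), 55, (np.int64(310), np.int64(318), np.int64(193), np.int64(200))) (np.float64(350.6709886547812), np.float64(196.0356564019449), 617, (np.int64(335), np.int64(367), np.int64(180), np.int64(212)))
relief [ 0.55258387 -0.12679003  0.15      ] cap [ 0.55256878 -0.22126779  0.146     ] 0.0944777618090232
bottle [ 0.55277114 -0.01740805  0.15      ] funnel [ 0.64891963 -0.3033163   0.03      ] gauge [ 0.65942703 -0.18669579  0.13      ]
```

View pics/top1.png

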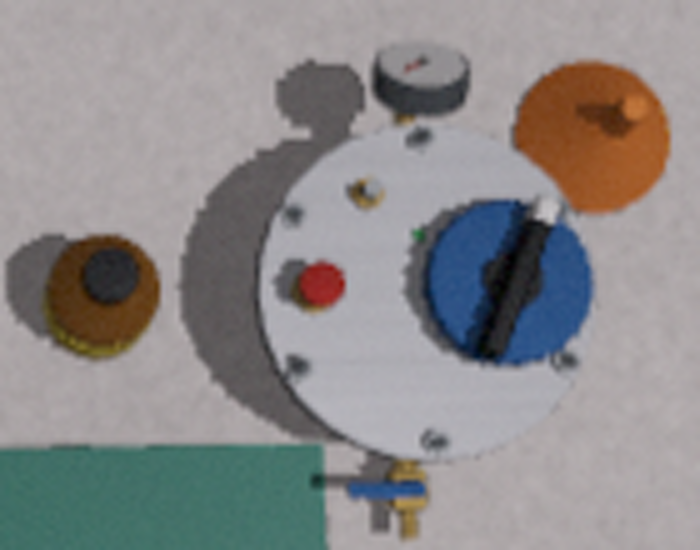

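The zoomed top view shows the bar with its white tip at crop px (547,207) and its black end at (490,352), which puts the bar at about -0.39 rad in the world. The green dot is at (418,235), about +1.1 rad from the cap axis. Relief-to-cap distance measures 94.5 mm against the given 96, so the pot yaw is about 0. Next I'll check IK over the whole turn, then press the plunger.

```bash
cat >> h.py <<'E'
from scipy.spatial.transform import Rotation as Ro
CAP=np.array([.5526,-.2220]); REL=np.array([.5526,-.1263]); A0=-.39
def down(yaw): return (Ro.from_euler("z",yaw)*Ro.from_euler("x",np.pi)).as_rotvec()
def st(): 
    s=bot.state(); y=(Ro.from_rotvec(s["tool_rot"])*Ro.from_euler("x",-np.pi)).as_euler("ZYX")[0]
    print("t%.2f"%s["t"],"p",s["ee_pos"].round(4),"yaw%.3f"%y,"F",np.round(s["force"],1),"M",np.round(s["ft_torque"],2),"gap%.4f"%s["finger_gap"],"g%.1f"%s["grip_force"],flush=True); return s
E
python3 - <<'E'
from h import *
for y in np.arange(-.4,1.6,.3):
    q=bot.ik([*CAP,.15],down(y)); print(round(y,1),None if q is None else np.round(q,2))
bot.grasp(10)
bot.move_pose([.45,-.3,.25],down(0)); bot.move_pose([*REL,.20],down(0)); st()
bot.movel([*REL,.160],.06); st()
print(bot.movel([*REL,.143],.012,until_force=18)); st()
for i in range(6): bot.dwell(.2); s=st()
d=bot.get_image("wrist"); cv2.imwrite("pics/w0.png",d["color"][:,:,::-1])
E
```

```text
-0.4 [ 0.21  0.62  0.2   1.74 -0.16  0.8  -1.49]
-0.1 [ 0.26  0.62  0.11  1.73 -0.09  0.8  -1.25]
0.2 [ 0.31  0.61  0.04  1.73 -0.03  0.79 -1.01]
0.5 [ 0.36  0.61 -0.04  1.73  0.03  0.8  -0.76]
0.8 [ 0.4   0.62 -0.11  1.73  0.09  0.8  -0.52]
1.1 [ 0.45  0.62 -0.18  1.73  0.15  0.81 -0.27]
1.4 [ 0.5   0.62 -0.26  1.73  0.2   0.82 -0.02]
t3.96 p [ 0.552  -0.1288  0.2002] yaw-0.003 F [-0.8 -1.4  0.2] M [-0.01 -0.05 -0.02] gap0.0006 g0.0
t4.78 p [ 0.5528 -0.1263  0.1601] yaw0.000 F [-0.5  0.1 -0.2] M [0.05 0.05 0.04] gap0.0002 g0.0
True
t5.85 p [ 0.5527 -0.1263  0.1476] yaw-0.000 F [-1.4  0.2  9.7] M [0.21 0.46 0.05] gap0.0002 g4.7
t6.05 p [ 0.5526 -0.1263  0.1478] yaw-0.000 F [-1.6  1.3  8.6] M [ 0.08  0.46 -0.02] gap0.0007 g4.6
t6.25 p [ 0.5526 -0.1263  0.1478] yaw-0.000 F [-1.4  0.4  8.7] M [0.17 0.43 0.04] gap0.0004 g4.6
t6.45 p [ 0.5527 -0.1263  0.1478] yaw-0.000 F [-1.1  0.9  9.3] M [0.04 0.53 0.05] gap0.0005 g4.6
t6.65 p [ 0.5526 -0.1263  0.1478] yaw-0.000 F [-2.8  0.3  8.9] M [0.14 0.46 0.01] gap0.0003 g4.6
t6.85 p [ 0.5527 -0.1263  0.1478] yaw-0.000 F [-2.5  0.9  9.2] M [ 0.18  0.46 -0.02] gap0.0006 g4.6
t7.05 p [ 0.5527 -0.1263  0.1479] yaw-0.000 F [-1.5  0.6  9.4] M [ 0.16  0.48 -0.01] gap0.0005 g4.6
```

View pics/w0.png

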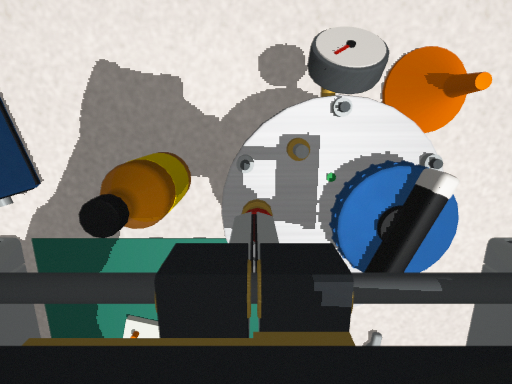

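The wrist view shows the tips centred on the plunger at px (255,210), with the cap at (395,215) untouched. The depth is only about 5.2 mm, so I'll press firmly onto the stop and hold.

```bash
python3 - <<'E'
from h import *
print(bot.movel([*REL,.143],.008,until_force=14)); st()
for i in range(3): bot.dwell(.4); st()
bot.movel([*REL,.20],.1); st()
bot.ungrasp()
bot.move_pose([*CAP,.21],down(A0)); st()
d=bot.get_image("wrist"); cv2.imwrite("pics/w1.png",d["color"][:,:,::-1])
np.set_printoptions(suppress=True)
a=np.array([np.cos(A0),np.sin(A0)])
for n,X in dict(cen=[*CAP,.168],white=[*(CAP+.042*a),.168],black=[*(CAP-.042*a),.168],rel=[*REL,.153]).items(): print(n,proj(d,X).round(1))
E
```

```text
True
t7.42 p [ 0.5527 -0.1263  0.1476] yaw-0.000 F [-2.   0.5  9.3] M [0.1  0.48 0.04] gap0.0009 g4.7
t7.83 p [ 0.5527 -0.1263  0.1478] yaw-0.000 F [-1.   1.   8.8] M [ 0.12  0.44 -0.03] gap0.0005 g4.6
t8.22 p [ 0.5526 -0.1263  0.1478] yaw-0.000 F [-2.3  0.7  8.8] M [ 0.16  0.45 -0.02] gap0.0006 g4.6
t8.62 p [ 0.5527 -0.1263  0.1478] yaw-0.000 F [-0.7  1.1  9.7] M [ 0.09  0.44 -0.02] gap0.0006 g4.6
t9.31 p [ 0.5521 -0.1262  0.1993] yaw-0.000 F [-0.6 -0.   0.3] M [0.01 0.02 0.04] gap0.0004 g0.0
t11.22 p [ 0.5523 -0.2232  0.2099] yaw-0.392 F [ 0.6  0.6 -0.3] M [ 0.08  0.07 -0.  ] gap0.0941 g0.0
cen [251.9 208.2]
white [251.8 156.8]
black [252.1 255.3]
rel [153.7 242. ]
```

View pics/w1.png

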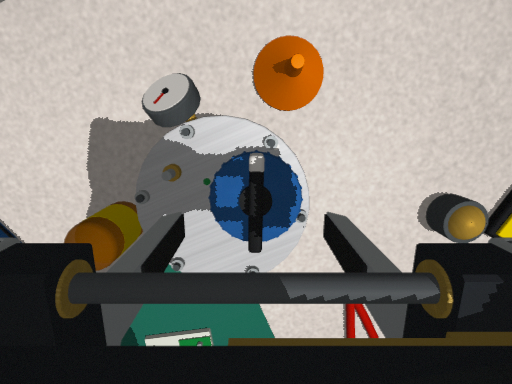

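The wrist view shows the bar aligned with image vertical, running from px (257,155) to (255,250) against a predicted 252/157–255. That is about 3–4 mm of offset, so I'll re-measure once the arm has settled. The plunger hold relaxed to about 5.2 mm, which is marginal, so I'll press again with a firm command into the stop.

```bash
python3 - <<'E'
from h import *
bot.grasp(10)
bot.move_pose([*REL,.19],down(0)); bot.movel([*REL,.157],.08)
for z in (.147,.1463,.1457,.1451,.1445,.1438,.143):
    bot.movel([*REL,z],.02); s=st()
    if s["force"][2]>18: break
bot.dwell(1.1); st()
bot.movel([*REL,.19],.1); bot.ungrasp()
bot.move_pose([*CAP,.21],down(A0)); bot.dwell(.3); st()
d=bot.get_image("wrist"); c=d["color"]
hsv=cv2.cvtColor(c,cv2.COLOR_RGB2HSV); m=cv2.inRange(hsv,(100,120,30),(125,255,255)); m[:120]=0;m[270:]=0;m[:,:200]=0;m[:,320:]=0
ys,xs=np.nonzero(m); print(xs.min(),xs.max(),ys.min(),ys.max())
th=np.linspace(0,2*np.pi,200); P=np.array([proj(d,[CAP[0]+.042*np.cos(t),CAP[1]+.042*np.sin(t),.146]) for t in th]); print(P.min(0),P.max(0))
print(ray(d,(xs.min()+xs.max())/2,(ys.min()+ys.max())/2,.146))
w=cv2.inRange(hsv,(0,0,150),(180,60,255))
E
```

```text
t14.38 p [ 0.5533 -0.1265  0.1482] yaw-0.000 F [-0.7 -0.4  9.4] M [0.1  0.38 0.05] gap0.0004 g4.4
t14.62 p [ 0.5533 -0.1265  0.1476] yaw-0.000 F [-1.6 -0.2  8.9] M [0.11 0.43 0.01] gap0.0005 g4.7
t14.88 p [ 0.5533 -0.1265  0.1473] yaw-0.000 F [-2.8  0.9 11.8] M [ 0.12  0.52 -0.02] gap0.0006 g5.6
t15.12 p [ 0.5533 -0.1265  0.1472] yaw-0.000 F [-2.8  1.4 15.2] M [ 0.23  0.81 -0.01] gap0.0003 g7.6
t15.38 p [ 0.5534 -0.1265  0.1472] yaw-0.000 F [-4.9  1.  19.2] M [0.23 1.09 0.06] gap0.0007 g9.6
t16.48 p [ 0.5534 -0.1265  0.1471] yaw-0.000 F [-5.3  0.7 19.5] M [0.26 1.03 0.01] gap0.0010 g9.6
t19.31 p [ 0.5528 -0.2206  0.2098] yaw-0.388 F [-0.3  1.  -0.9] M [ 0.07 -0.1   0.01] gap0.0941 g0.0
212 305 150 240
[207.77878326 153.07000057] [302.01781221 243.8722649 ]
[ 0.55588695 -0.22679463  0.146     ]
```

The plunger was firmly on its stop at 19 N and is now released. I'll use the mean of the two cap fixes, (.554,-.224), grip the bar and check the side forces.

```bash
sed -i 's/^CAP=np.array(\[.5526,-.2220\])/CAP=np.array([.5540,-.2238])/' h.py; python3 - <<'E'
from h import *
bot.movel([*CAP,.18],.08,attitude=down(A0)); st()
print(bot.movel([*CAP,.1492],.04,until_force=8)); st()
bot.grasp(25); st(); bot.dwell(.2); st()
d=bot.get_image("wrist"); cv2.imwrite("pics/w2.png",d["color"][:,:,::-1])
E
```

```text
t19.88 p [ 0.5539 -0.2238  0.1797] yaw-0.390 F [ 0.9 -0.   0.9] M [ 0.06 -0.02  0.02] gap0.0942 g0.0
False
t20.80 p [ 0.5542 -0.2239  0.1493] yaw-0.390 F [ 0.5 -0.2  0.3] M [ 0.05 -0.03 -0.02] gap0.0941 g0.0
t22.02 p [ 0.5534 -0.2251  0.1492] yaw-0.391 F [-2.3 -2.9 -0. ] M [-0.75  0.27  0.03] gap0.0116 g25.0
t22.23 p [ 0.5535 -0.2251  0.1492] yaw-0.391 F [-2.  -4.3 -0.1] M [-1.1   0.5   0.06] gap0.0117 g25.0
```

View pics/w2.png

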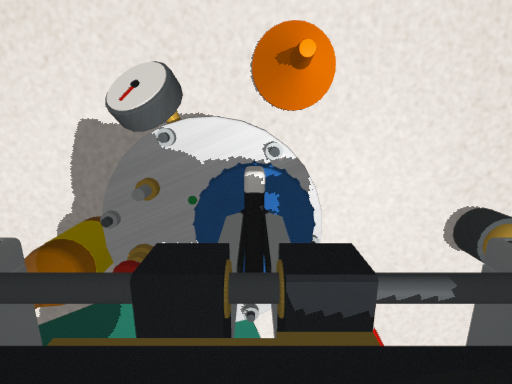

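The fingers closed on the bar (gap 11.7 mm), and the white tip at px (255,180) is aligned. I'll shift the centre by the measured deflection and turn gently with torque monitoring.

```bash
sed -i 's/^CAP=.*; REL/CAP=np.array([.5535,-.2252]); REL/' h.py; python3 - <<'E'
from h import *
bot.movel([*CAP,.1492],.02); st()
y=A0; hi=0
while y<.95:
    y+=.05; bot.movel([*CAP,.1492],.1,attitude=down(y)); s=st()
    if s["ft_torque"][2]<-.25 or s["ft_torque"][2]>.25: 
        bot.dwell(.1); s=st()
        if abs(s["ft_torque"][2])>.22: print("STOP",y); break
E
```

```text
t22.52 p [ 0.5535 -0.2251  0.1492] yaw-0.390 F [-1.2 -3.2  0.1] M [-0.65  0.34  0.04] gap0.0116 g25.0
t22.77 p [ 0.5535 -0.2251  0.1492] yaw-0.341 F [-1.  -2.4 -0.1] M [-0.63  0.37  0.04] gap0.0116 g25.0
t23.02 p [ 0.5535 -0.225   0.1492] yaw-0.291 F [-2.2 -2.   0.6] M [-0.46  0.38  0.04] gap0.0115 g25.0
t23.27 p [ 0.5535 -0.2249  0.1492] yaw-0.242 F [-0.6 -1.3  0.5] M [-0.44  0.28 -0.01] gap0.0116 g25.0
t23.52 p [ 0.5535 -0.2248  0.1492] yaw-0.192 F [-1.3 -0.9  1.2] M [-0.26  0.28  0.05] gap0.0116 g25.0
t23.77 p [ 0.5536 -0.2247  0.1492] yaw-0.142 F [-0.7 -0.1  2. ] M [-0.15  0.26  0.02] gap0.0117 g25.0
t24.02 p [ 0.5536 -0.2247  0.1492] yaw-0.092 F [-2.  -0.5  1.3] M [0.05 0.31 0.06] gap0.0118 g25.0
t24.27 p [ 0.5536 -0.2246  0.1492] yaw-0.042 F [-0.6  0.6  0.9] M [ 0.21  0.24 -0.01] gap0.0118 g25.0
t24.52 p [ 0.5536 -0.2246  0.1492] yaw0.008 F [-0.5  2.4  0.1] M [0.37 0.27 0.05] gap0.0116 g25.0
t24.77 p [ 0.5536 -0.2245  0.1492] yaw0.058 F [-0.7  2.1  1.2] M [0.66 0.29 0.04] gap0.0116 g25.0
t25.02 p [ 0.5536 -0.2244  0.1491] yaw0.108 F [-0.1  3.5  2.4] M [0.88 0.19 0.02] gap0.0116 g25.0
t25.27 p [ 0.5536 -0.2243  0.1491] yaw0.158 F [-0.9  3.5  2.4] M [ 1.14  0.26 -0.  ] gap0.0118 g25.0
t25.52 p [ 0.5535 -0.2243  0.1491] yaw0.209 F [0.1 4.7 2. ] M [1.21 0.25 0.04] gap0.0116 g25.0
t25.77 p [ 0.5535 -0.2242  0.1491] yaw0.259 F [-1.4  5.5  1.8] M [1.26 0.18 0.01] gap0.0115 g25.0
t26.02 p [ 0.5535 -0.2241  0.1491] yaw0.309 F [-1.6  5.8  2.6] M [1.27 0.31 0.  ] gap0.0118 g25.0
t26.27 p [ 0.5534 -0.224   0.1491] yaw0.359 F [-1.7  5.3  2.3] M [1.35 0.3  0.02] gap0.0117 g25.0
t26.52 p [ 0.5534 -0.224   0.1491] yaw0.408 F [-1.2  5.3  1.1] M [ 1.31  0.28 -0.26] gap0.0120 g25.0
t26.62 p [ 0.5534 -0.224   0.1491] yaw0.408 F [-1.5  4.8  1.3] M [ 1.29  0.27 -0.26] gap0.0117 g25.0
STOP 0.4099999999999999
```

The stop is felt at world yaw ≈0.40 (-0.26 N m, about 6 N at the lug). Now I'll hold briefly, back off slightly, press home, and turn on past the stop.

```bash
sed -i 's/^CAP=.*; REL/CAP=np.array([.5536,-.2240]); REL/' h.py; python3 - <<'E'
from h import *
bot.dwell(.25); st()
y=.35; bot.movel([*CAP,.1492],.02,attitude=down(y)); st()
for z in np.arange(.146,.134,-.0012):
    bot.movel([*CAP,z],.02); s=st()
    if s["force"][2]>20: break
print("z",z)
while y<1.2 :
    y+=.05; bot.movel([*CAP,z],.1,attitude=down(y)); s=st()
    if abs(s["ft_torque"][2])>.35: print("TORQUE",y); break
E
```

```text
t26.88 p [ 0.5535 -0.2241  0.1491] yaw0.408 F [-0.3  5.8  1.3] M [ 1.35  0.24 -0.26] gap0.0117 g25.0
t27.12 p [ 0.5535 -0.224   0.1491] yaw0.350 F [-2.   3.9  1.2] M [ 0.85  0.33 -0.11] gap0.0118 g25.0
t27.43 p [ 0.5535 -0.224   0.1466] yaw0.350 F [-3.4  4.2  7.3] M [ 1.09  0.72 -0.01] gap0.0117 g25.0
t27.68 p [ 0.5535 -0.224   0.1456] yaw0.350 F [-2.8  4.7  7.8] M [ 1.03  0.77 -0.05] gap0.0118 g25.0
t27.93 p [ 0.5535 -0.224   0.1445] yaw0.350 F [-3.   4.3  9.2] M [ 1.09  0.84 -0.09] gap0.0119 g25.0
t28.18 p [ 0.5535 -0.224   0.1435] yaw0.350 F [-3.3  5.2 10.4] M [ 1.15  0.94 -0.07] gap0.0118 g25.0
t28.43 p [ 0.5535 -0.2241  0.1424] yaw0.350 F [-3.9  5.1 10.9] M [ 1.22  0.95 -0.07] gap0.0115 g25.0
t28.68 p [ 0.5535 -0.224   0.1422] yaw0.350 F [-5.6  4.  16.2] M [ 1.3   1.34 -0.05] gap0.0116 g25.0
t28.93 p [ 0.5536 -0.224   0.142 ] yaw0.350 F [-7.2  5.9 23.2] M [ 1.45  1.89 -0.1 ] gap0.0117 g25.0
z 0.13879999999999995
t29.18 p [ 0.5536 -0.2239  0.142 ] yaw0.401 F [-7.8  5.2 23.6] M [1.53 1.88 0.03] gap0.0120 g25.0
t29.43 p [ 0.5535 -0.2239  0.142 ] yaw0.451 F [-8.8  6.2 24. ] M [1.58 
[... 852 characters left out ...]
yaw0.901 F [-10.3   7.5  25.4] M [1.77 2.2  0.03] gap0.0119 g25.0
t31.93 p [ 0.553  -0.2232  0.142 ] yaw0.951 F [-9.   6.6 25.8] M [ 1.82  2.28 -0.04] gap0.0121 g25.0
t32.18 p [ 0.5529 -0.2232  0.142 ] yaw1.001 F [-10.1   6.7  26.7] M [ 1.79  2.32 -0.03] gap0.0119 g25.0
t32.43 p [ 0.5529 -0.2231  0.142 ] yaw1.051 F [-9.4  8.8 27. ] M [1.78 2.32 0.04] gap0.0118 g25.0
t32.68 p [ 0.5527 -0.2231  0.142 ] yaw1.101 F [-10.    7.5  26.4] M [1.79 2.4  0.03] gap0.0118 g25.0
t32.93 p [ 0.5527 -0.2231  0.142 ] yaw1.151 F [-10.1   7.8  27.6] M [1.78 2.41 0.  ] gap0.0118 g25.0
t33.18 p [ 0.5527 -0.2231  0.142 ] yaw1.199 F [-10.    7.2  26.9] M [ 1.78  2.39 -0.39] gap0.0119 g25.2
TORQUE 1.2000000000000004
```

The end of travel is reached at yaw 1.19 (≈1.95 rad turn). I'll ease back slightly, rise with the cap, let go and look.

```bash
python3 - <<'E'
from h import *
bot.movel([*CAP,.1388],.1,attitude=down(1.15)); st()
bot.movel([*CAP,.1525],.03); st()
bot.ungrasp(); bot.dwell(.2); st()
bot.movel([*CAP,.25],.1); st()
d=bot.get_image("wrist"); cv2.imwrite("pics/w3.png",d["color"][:,:,::-1])
bot.move_pose([.40,-.30,.32],down(.3)); 
d=bot.get_image("top"); cv2.imwrite("pics/top2.png",cv2.resize(d["color"][120:260,240:420,::-1],None,fx=4,fy=4,interpolation=cv2.INTER_CUBIC))
E
```

```text
t33.43 p [ 0.5527 -0.223   0.142 ] yaw1.150 F [-10.7   6.7  26.2] M [ 1.8   2.44 -0.08] gap0.0119 g25.0
t34.04 p [ 0.5526 -0.223   0.1521] yaw1.150 F [-2.7  4.5  2.5] M [ 1.26  0.63 -0.03] gap0.0119 g25.0
t35.55 p [ 0.5536 -0.224   0.1525] yaw1.150 F [ 0.4 -0.1  0.7] M [-0.04 -0.03  0.  ] gap0.0937 g0.0
t36.67 p [ 0.5531 -0.2239  0.2493] yaw1.150 F [-0.2  1.4  0.5] M [-0.01 -0.07  0.03] gap0.0940 g0.0
```

View pics/w3.png

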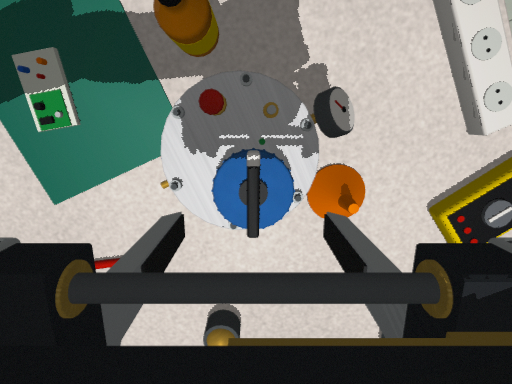

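View pics/top2.png

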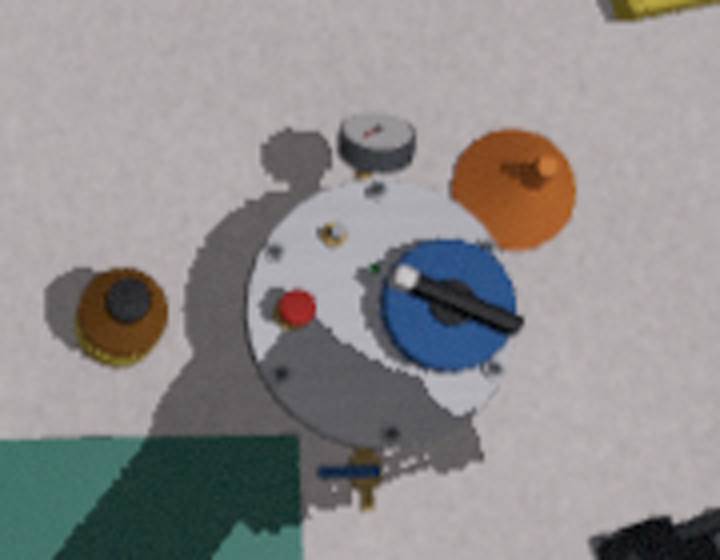

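The white tip (crop px (405,278)) is by the green dot at (375,268). The plunger is up, the bottle and funnel have not moved, and the arm is clear.

```bash
python3 -c "
from h import *
bot.dwell(.3); st(); print(bot.hand_in())"
```

```text
t37.84 p [ 0.4005 -0.2995  0.3194] yaw0.302 F [ 0.1 -0.4  0.9] M [-0.04 -0.05  0.05] gap0.0940 g0.0
the job is handed in; nothing more can be done
None
```

I handed the job in at about 38 s of the 67 s limit (the hand-in returned no verdict): the pot is vented, the cap was turned gently to its first stop (about 6 N) and then pressed past it, and it now sits loose on its neck with the bottle and funnel where they stood.

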